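Fit the spacer ring and hold the bayonet lid half-turned

TASK

Slide the aluminium spacer ring over the upright neck of the clamped sensor housing so that it lies flat on the shoulder, and let go of it. Then take the bayonet lid by its bar, lower it onto the ring with its lugs through the neck's slots, and turn it clockwise halfway to the lock, 45 degrees, well short of the click, because the catch cannot be undone once it has clicked. Finish while still holding the lid by its bar in that half-turned place, so that the seating of the ring can be checked before locking, and leave the other things on the bench and in the tray where they are.

Things in the scene. Friction and masses are not known exactly. Their poses are not given: they have to be found in the camera images.
- neck_seat (a point): Fixed round plastic sensor housing, 80 mm across, upright in an aluminium nest whose jaws reach 42 mm above the bench. Point: centre of its flat top shoulder, 75 mm above the bench, on the neck's axis; z up, x through both slots. The neck rises 35 mm from here: core 30 mm across, cone-tipped for its top 7 mm; flange 42 mm across from 21.5 to 28 mm up, upper edge chamfered.
- slot (a point): Mouth of one of two alike slots through the neck's flange, 13 mm wide, at neck_seat's +x and -x; point 18.5 mm from the axis, 28 mm above the shoulder. The lid's lugs go down through the slots, then run under the flange clockwise seen from above (from neck_seat's +x towards -y). Stops prevent anticlockwise turning. A long dark mark on the shoulder's edge shows each slot.
- lock_mark (a point): Double dark mark on the shoulder's edge (38 mm from the axis), 90 degrees clockwise from a slot: where a lug and bar end would be when locked. Spring catches under the flange start to rub on the lugs at about 53 degrees and click behind them, one-way, just before 90. A short dark mark shows the halfway place, 45 degrees; all marks are repeated on the opposite side.
- ring_center (a point): Loose plain aluminium spacer ring, 60 mm outside, 47 mm bore, 12 mm high, about 60 g, flat in one of the tray's two large bays. Point at its centre, 6 mm above its underside; z up.
- lid_bar (a point): Loose plastic bayonet lid, about 110 g, standing on its open rim in the other large bay: skirt 56 mm across outside, 47 inside, 30 mm high; on top a straight grip bar 46 mm long, 14 wide, 18 high. Point: centre of the bar, 39 mm above the rim, on the lid's axis; z up, x along the bar. Home on the seated ring it is 51 mm above neck_seat, with 1.5 mm of upward play under the flange.
- lid_lug (a point): One of the lid's two alike lugs, inside the skirt under the two ends of the bar (along lid_bar's +x and -x): 7 mm wide, reaching in to 18 mm from the axis, 2 to 8 mm above the rim. Point on the +x lug, 20.5 mm from the axis, 5 mm above the rim. A dark rib outside the skirt marks each lug; the lid fits either way round.
- tray: Fixed black kitting tray, 224 mm (x) by 296 mm (y), origin under its centre, floor 4 mm thick. Two large bays, each 140 by 142 mm, centred at x = -38 mm, y = +73 and -73 mm, hold the ring and the lid (which is where varies); bay walls 32 to 41 mm high. Three bins behind (+x) hold other parts; rear wall 46 mm.
- board: Bystander: loose green circuit board, 44 by 94 mm, lying in a rear bin of the tray. Origin under its centre.
- battery: Bystander: loose grey two-cell battery pack, 37 by 66 mm, 19 mm high, lying in a rear bin of the tray. Origin under its centre.
- driver: Bystander: black-handled screwdriver, 170 mm, lying on the bench in front of the housing, on the robot's side.
- screw_cup: Bystander: small steel bowl, 64 mm in diameter, 40 mm high, standing on the bench at the far side. Origin under its centre.
Things that resemble listed ones, but are neither listed nor needed, are in the scene too. What is shaped like the part that bears lid_bar but red is not meant.

How it is judged:
By the outcome, as a careful person would: the job done as asked, in the order asked, and still so for the second after the job is handed in, while the arm keeps its last pose, push and grip.
It also fails if it takes over 64 s, if anything falls off the work surface, if the arm or the gripper's body presses on something with over 40 N, if the wrist force passes 120 N, or if a joint passes its speed limit or range.

ROBOT

A 6-joint arm with a two-finger parallel gripper is mounted at the origin on the work surface. World frame = base frame: x ahead of the robot, y to its left, z up, the work surface at z = 0. Lengths are in m, angles in rad, forces in N, time in s.
With the tool pointing down it reaches from about 0.375 to 0.925 m from the base axis. Payload 5.7 kg.
Tool frame: the origin (TCP) lies between the finger pads; the fingertips stand 19 mm ahead of it and the grasp point (between the pads) is the TCP; z points along the fingers, x is the direction in which the jaws open and shut, and the axes are right-handed (so a half turn about z gives the same grasp; the last joint's range is limited). The gripper opens to 88 mm and grips with 3 to 60 N. Pads are 20 mm wide; open, the fingers measure 115 mm over their backs; the gripper's body (75 mm by 178 mm) begins 61 mm behind the grasp point.
Start: joints at [-1.323, 0.359, 1.51, -0, 1.272, -0.115], TCP at [0.213, -0.561, 0.242] pointing down, gripper open.
Joint ranges: [-2.97, 2.97], [-1.01, 2.36], [0.21, 2.38], [-0.96, 4.11], [0.2, 2.71], [-2.98, 2.98]. Speed limits (rad/s): [2.39, 2.39, 3.14, 3.14, 3.14, 3.14].

INTERFACE

Orientations are given as [roll, pitch, yaw] about the fixed x, y, z axes, in that order (R = Rz(yaw) Ry(pitch) Rx(roll)).
In Python, from workcell import bot gives the robot as it stands.
- The arm moves only by the shell command python3 -m crank 'ROWS' [FORCE]. ROWS is JSON, a list of rows, each an object of numbers: "x", "y", "z": the shift along the tool's x, y, z in m; "ax", "ay", "az": the turn, a rotation vector about the tool's x, y, z in rad; "claw": the opening in per cent of the stroke, from 0 (shut) to 100 (fully open). In form: [{"x": .., "y": .., "z": .., "ax": .., "ay": .., "az": .., "claw": ..}, ...]. A call has 1 to 12 rows; each row shifts and turns the commanded pose from where the row before left it, along the tool's axes as they then stand; what a row does not reach is not made up. A row lasts 1/8 s, in which the tool goes at most 62.5 mm and 10.7 degrees, less where a joint would pass 70% of its speed; a pose out of reach is approached as far as the arm can. A call with a gripper value outside its range is refused whole. The fingers move at their own pace and stop on an object; FORCE is the grip in N (left out, the last holds). Time passes only in rows, so rows that do not move let the fingers close. It gives the time, the measured TCP pose, the force and the opening at its end, in the units of the state.
- bot.get_obs(): the state, without advancing time (a new reading comes with each control period).
- bot.snapshot(name): name is "scene" or "top" or "wrist"; returns a dict with "frame" (420x560x3 uint8, red, green, blue), "z_map" (420x560 float32, m along the optical axis (not along the pixel's ray), 0 where there is no reading), "K" (3x3 intrinsics, pixels), "k1" (the pictures are not rectified: a ray, as slopes to the right and down, at radius r is drawn at 1 + k1 r^2 times it, then the intrinsics apply), "rvec" (rotation vector, rad) and "tvec" (3), from world to camera coordinates, as OpenCV has them. Camera axes: x right, y down, z forward; pixel columns grow to the right and rows downward; lengths in m; the calibration is good to about 2 mm. A picture is of the moment at which its call begins.
- bot.hand_in(): hands the job in, once; it reports no verdict.
The state is a dict: "time_s": time; "joint_positions": joint angles; "joint_vel": joint speeds; "joint_efforts": joint torques, N m; "tool_pos": TCP position; "eef_rot": TCP orientation; "wrist_force": force on the tool from outside, world axes, zero at the start; "moment": the same for the moment, N m; "gripper_width": finger opening in m.
Only numpy, scipy, OpenCV 4.12 (cv2) and the standard library are available. Lean on these libraries where they do the work, as an engineer would, in place of code of your own. Each camera call takes 0.05 s, during which the arm holds its last target. There are 200 camera calls.

## Working session

There is one attempt and no reset: what is moved stays moved. The work goes in short steps, Python scripts to look and compute and a shell command to move; the robot and the scene stay as the last step left them, time stands still between calls to the robot, and variables do not carry over. Pictures are saved under pics/ and viewed, about 8 in all and at most 12, crops included, and the job is handed in when it is done.

```bash
ls; mkdir -p pics; cat > h.py <<'E'
import numpy as np, cv2
from workcell import bot
from scipy.spatial.transform import Rotation as R
def snap(n):
    s=bot.snapshot(n); s['Rm']=cv2.Rodrigues(np.array(s['rvec'],float))[0]; s['t']=np.array(s['tvec'],float).ravel(); s['K']=np.array(s['K'],float); return s
def save(s,f,crop=None,sc=1):
    im=s['frame'][:,:,::-1]
    if crop: im=im[crop[1]:crop[3],crop[0]:crop[2]]
    cv2.imwrite('pics/'+f,cv2.resize(im,None,fx=sc,fy=sc,interpolation=cv2.INTER_CUBIC))
def slopes(s,uv):
    uv=np.atleast_2d(np.array(uv,float)); K=s['K']
    d=np.stack([(uv[:,0]-K[0,2])/K[0,0],(uv[:,1]-K[1,2])/K[1,1]],1); p=d.copy()
    for _ in range(20): p=d/(1+s['k1']*(p**2).sum(1,keepdims=True))
    return p
def ray(s,uv):
    p=slopes(s,uv); d=np.c_[p,np.ones(len(p))]@s['Rm']; c=-s['Rm'].T@s['t']; return c,d
def onz(s,uv,z):
    c,d=ray(s,uv); return c+d*((z-c[2])/d[:,2])[:,None]
def cloud(s):
    h,w=s['z_map'].shape; u,v=np.meshgrid(np.arange(w),np.arange(h))
    c,d=ray(s,np.c_[u.ravel(),v.ravel()]); z=s['z_map'].ravel()
    P=c+d*z[:,None]; P[z==0]=np.nan; return P.reshape(h,w,3)
def proj(s,P):
    c=np.atleast_2d(P)@s['Rm'].T+s['t']; p=c[:,:2]/c[:,2:]; p=p*(1+s['k1']*(p**2).sum(1,keepdims=True))
    return p*[s['K'][0,0],s['K'][1,1]]+s['K'][:2,2]
def tri(r1,r2):
    (c1,d1),(c2,d2)=r1,r2; d1=d1[0];d2=d2[0]
    A=np.c_[d1,-d2]; x=np.linalg.lstsq(A,c2-c1,rcond=None)[0]; a=c1+x[0]*d1;b=c2+x[1]*d2
    return (a+b)/2,np.linalg.norm(a-b)
E
python3 - <<'E'
from h import *
for n in ('top','scene','wrist'):
    s=snap(n); save(s,n+'0.png',sc=1.4); print(n,s['K'].tolist(),s['k1'],-s['Rm'].T@s['t'],s['Rm'].tolist())
o=bot.get_obs();print(o)
E
```

```text
pics
top [[456.27905872235203, 0.0, 274.12203064438256], [0.0, 456.27905872235203, 211.50399695544098], [0.0, 0.0, 1.0]] 0.032435960975025616 [ 0.39023382 -0.00361438  1.17680467] [[-0.0038799248652967577, -0.9999514615224693, -0.009056532565904718], [-0.9883827349638546, 0.005210755411476864, -0.15189607385779466], [0.15193589242970373, 0.00836197507287631, -0.9883549777101698]]
scene [[387.7892368355241, 0.0, 281.4969188670983], [0.0, 387.7892368355241, 216.03204268401885], [0.0, 0.0, 1.0]] -0.01971877904521757 [ 0.89587756 -0.52702285  0.52986893] [[0.8536130303123156, 0.5204884687193146, -0.020893740958711354], [0.27255115445909595, -0.4804527945622691, -0.8335952137580447], [-0.4439151525731473, 0.7058731232505806, -0.5519804989204149]]
wrist [[302.3809591676881, 0.0, 278.1520939963595], [0.0, 302.3809591676881, 208.37096660925002], [0.0, 0.0, 1.0]] -0.06807748402061325 [ 0.28481629 -0.5338782   0.38407387] [[0.3552040781207413, -0.9347879039693314, -0.0012796401907449184], [-0.8979258728034043, -0.34157710131998253, 0.277586402412083], [-0.25992150706826567, -0.09745080013248822, -0.9606998239392466]]
{'time_s': 0.15, 'joint_positions': array([-1.32313686e+00,  3.59357963e-01,  1.51116092e+00, -1.30732407e-05,
        1.27251595e+00, -1.15073024e-01]), 'joint_vel': array([-0.00148396, -0.00215771, -0.00334432, -0.00016414,  0.00094301,
       -0.0016748 ]), 'joint_efforts': array([ 8.91773816e-04, -5.15756822e+01, -2.71008235e+01,  6.75542280e-02,
        3.06032330e-02, -8.83828852e-05]), 'tool_pos': array([ 0.21277815, -0.56046784,  0.24100044]), 'eef_rot': array([-3.14143947e+00,  1.43407554e-03, -1.20805988e+00]), 'wrist_force': array([0.23407691, 0.09374882, 0.1205758 ]), 'moment': array([-0.03341638,  0.03791891,  0.04849458]), 'gripper_width': 0.08798692543995755}
```

View pics/top0.png

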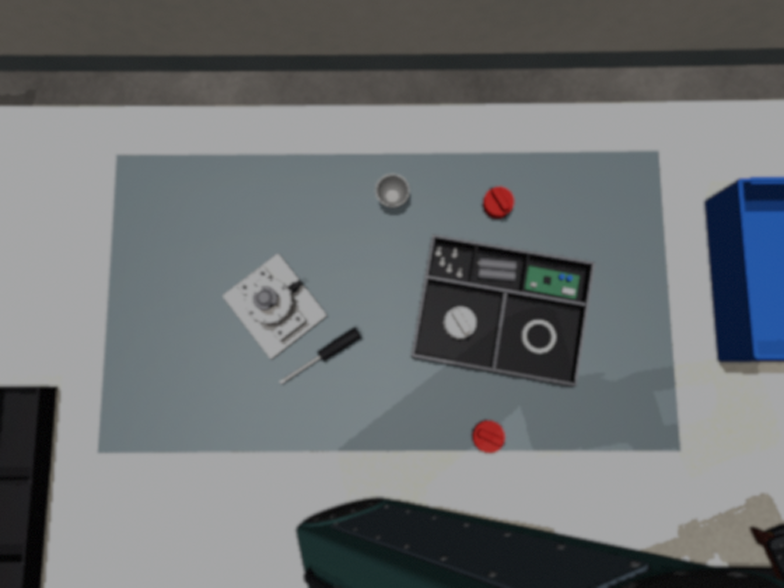

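View pics/scene0.png

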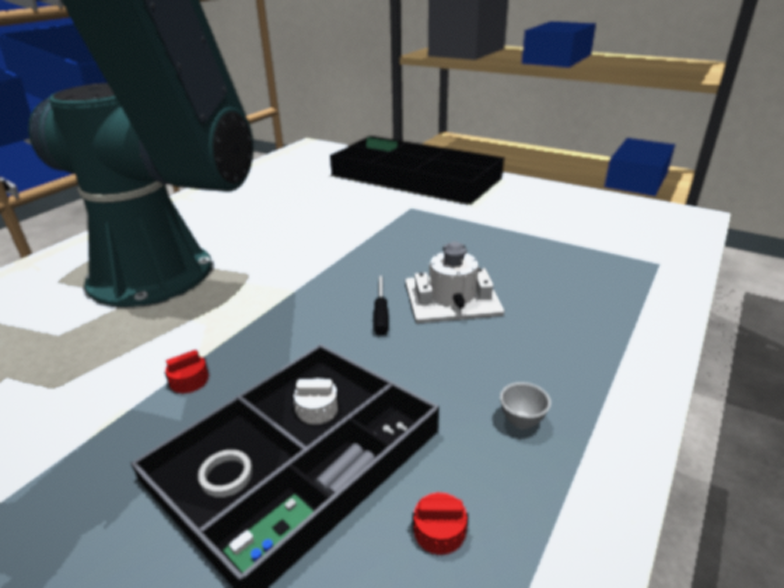

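The top view shows the ring at about (385,240) in raw pixels, the white lid at (329,230), the housing neck at (189,212), red decoys outside the tray, and the driver in front of the housing. The scene view shows the same layout with the lid's bar up. I'll do a rough localisation next.

```bash
python3 - <<'E'
from h import *
t=snap('top'); s=snap('scene')
P=cloud(t)
for n,a,b,z in (('ring',(385,240),(225/1.4,473/1.4),.016),('lid',(328.6,228),(315/1.4,386/1.4),.052),('neck',(189,212),(454/1.4,250/1.4),.11)):
    print(n,onz(t,a,z),onz(s,b,z),tri(ray(t,a),ray(s,b)))
for p in ((385,250),(329,230),(189,212),(300,200)): print(P[p[1],p[0]])
o=bot.get_obs(); Rt=R.from_euler('xyz',o['eef_rot']).as_matrix()
w=snap('wrist'); c=-w['Rm'].T@w['t']; print('cam in tool',Rt.T@(c-o['tool_pos']),'cam axes in tool',(w['Rm']@Rt).round(3).tolist())
E
```

```text
ring [[ 0.49399944 -0.27502065  0.016     ]] [[ 0.49864746 -0.27808022  0.016     ]] (array([ 0.49463103, -0.27592238,  0.01109615]), np.float64(0.000618954248827518))
lid [[ 0.5211027  -0.12885582  0.052     ]] [[ 0.52449563 -0.13478443  0.052     ]] (array([ 0.52110206, -0.12999816,  0.04687137]), np.float64(0.0016530686589936157))
neck [[0.55410393 0.20687012 0.11      ]] [[0.56260118 0.19067543 0.11      ]] (array([0.55506235, 0.20847045, 0.09995089]), np.float64(0.0013608238361398077))
[ 0.46902316 -0.27522909  0.01055771]
[ 0.51596971 -0.12958322  0.05333416]
[0.55385119 0.20654547 0.1116454 ]
[ 0.60086602 -0.06141998  0.00215665]
cam in tool [ 0.00056508 -0.07678833 -0.14316854] cam axes in tool [[1.0, -0.0, -0.0], [0.0, 0.961, -0.278], [0.0, 0.278, 0.961]]
```

```bash
python3 -m crank '[{"x":-0.024,"y":-0.052,"z":0.005},{"x":-0.024,"y":-0.052,"z":0.005},{"x":-0.024,"y":-0.052,"z":0.005},{"x":-0.024,"y":-0.052,"z":0.005},{"x":-0.024,"y":-0.052,"z":0.005},{"x":-0.024,"y":-0.052,"z":0.005},{"x":-0.023,"y":-0.052,"z":0.005},{"x":0},{"x":0}]'
python3 - <<'E'
from h import *
w=snap('wrist'); save(w,'w1.png',sc=1.4); print(bot.get_obs()['tool_pos'],bot.get_obs()['eef_rot'],proj(w,[.494,-.276,.016]))
np.save('w1.npy',w,allow_pickle=True)
E
```

```text
[ 0.21286322 -0.56079191  0.24141157] [-3.14153897e+00  5.39095186e-04 -1.20802542e+00] [[ 122.66134242 -144.0817447 ]]schema error: expected keys x, y, z, ax, ay, az, claw
```

View pics/w1.png

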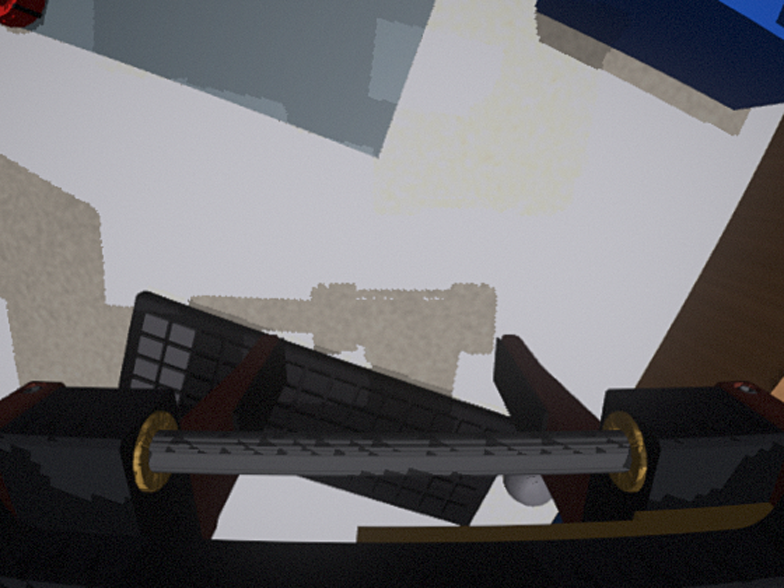

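The move was refused because rows need all seven keys. The wrist view still shows the start place, with the fingers in the lower half, so objects are best viewed about 8 cm on the tool's -y side. I'll resend with every key and stop short of the ring.

```bash
python3 -m crank '[{"x":-0.028,"y":-0.048,"z":0,"ax":0,"ay":0,"az":0,"claw":100},{"x":-0.028,"y":-0.048,"z":0,"ax":0,"ay":0,"az":0,"claw":100},{"x":-0.028,"y":-0.048,"z":0,"ax":0,"ay":0,"az":0,"claw":100},{"x":-0.028,"y":-0.048,"z":0,"ax":0,"ay":0,"az":0,"claw":100},{"x":-0.028,"y":-0.048,"z":0,"ax":0,"ay":0,"az":0,"claw":100},{"x":-0.028,"y":-0.048,"z":0,"ax":0,"ay":0,"az":0,"claw":100},{"x":0,"y":0,"z":0,"ax":0,"ay":0,"az":0,"claw":100},{"x":0,"y":0,"z":0,"ax":0,"ay":0,"az":0,"claw":100}]' 20
python3 - <<'E'
from h import *
w=snap('wrist'); save(w,'w2.png',sc=1.4); print(bot.get_obs()['tool_pos'],bot.get_obs()['eef_rot'],proj(w,[.494,-.276,.016]))
np.save('w2.npy',w,allow_pickle=True)
E
```

```text
time_s: 1.35
tool_pos: [0.4224, -0.3019, 0.2417]
eef_rot: [3.141, -0.0, -1.207]
wrist_force: [-0.2, -0.0, -0.5]
gripper_width: 0.0878
[ 0.42209211 -0.30246866  0.24168543] [ 3.14110844e+00 -3.96268383e-04 -1.20830183e+00] [[278.52754298 121.89898034]]
```

View pics/w2.png

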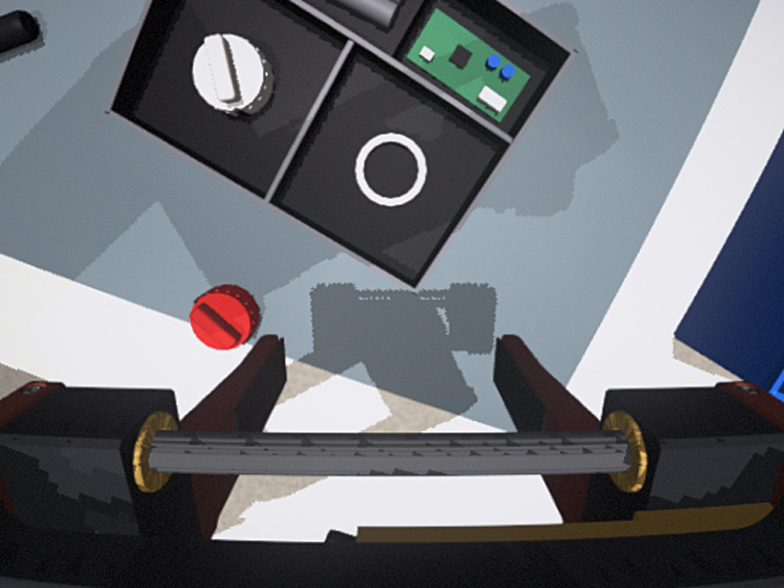

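The wrist view shows the ring centred at about (391,169)/1.4 and the lid at (230,72)/1.4 with its bar nearly vertical in the picture. The fingers are clear of the objects. I'll measure both against the top view.

```bash
cat >> h.py <<'E'
def white(s,box,thr=150,sat=30):
    f=s['frame'].astype(int); m=((f.min(2)>thr)&(f.max(2)-f.min(2)<sat)).astype(np.uint8)*255
    k=np.zeros_like(m); x0,y0,x1,y1=box; k[y0:y1,x0:x1]=m[y0:y1,x0:x1]
    return k
def big(m):
    c,_=cv2.findContours(m,cv2.RETR_EXTERNAL,cv2.CHAIN_APPROX_NONE); return max(c,key=cv2.contourArea)
E
python3 - <<'E'
from h import *
w=np.load('w2.npy',allow_pickle=True).item(); t=snap('top'); np.save('t.npy',t,allow_pickle=True)
def ell(s,box,thr):
    m=white(s,box,thr); c=big(m); e=cv2.fitEllipse(c); print(e); return e[0],c
wc,c1=ell(w,(240,80,320,160),120); tc,c2=ell(t,(365,220,405,262),120)
print('ring tri',tri(ray(w,wc),ray(t,tc)))
for s,c in((w,c1),(t,c2)):
    p=onz(s,c[:,0],.016); (x,y),r=cv2.minEnclosingCircle(p[:,:2].astype(np.float32)*1000); print('ring plane',x,y,r, cv2.fitEllipse(p[:,:2].astype(np.float32)*1000))
save(w,'lid.png',(125,10,210,95),6)
P=cloud(t); 
# bar: depth points in lid region above 0.045
for s in (w,t):
    P=cloud(s); m=(np.hypot(P[...,0]-.521,P[...,1]+.13)<.035)
    print('z hist',np.histogram(P[m][:,2],np.arange(0,.07,.004)))
    b=P[m&(P[...,2]>.046)][:,:2]*1000; print('bar',len(b),cv2.minAreaRect(b.astype(np.float32)),b.mean(0))
E
```

```text
((278.79229736328125, 120.63961029052734), (50.35036087036133, 51.28498840332031), 3.3439440727233887)
((384.5803527832031, 239.86363220214844), (22.305124282836914, 23.28162384033203), 111.61153411865234)
ring tri (array([ 0.49529349, -0.27586452,  0.00758691]), np.float64(0.000403071602685104))
ring plane 494.82489013671875 -276.0259094238281 30.230186462402344 ((494.9691467285156, -275.9659118652344), (58.70430374145508, 59.34719467163086), 25.62653923034668)
ring plane 494.5847473144531 -273.9606628417969 29.96224594116211 ((494.4615478515625, -273.95343017578125), (57.04701232910156, 58.450172424316406), 8.76323127746582)
z hist (array([ 228,  306,   39,   65,   51,   67,   90,   69, 1384,   58,   58,
         67,  369,  256,    0,    0,    0]), array([0.   , 0.004, 0.008, 0.012, 0.016, 0.02 , 0.024, 0.028, 0.032,
       0.036, 0.04 , 0.044, 0.048, 0.052, 0.056, 0.06 , 0.064, 0.068]))
bar 660 ((519.478271484375, -132.26800537109375), (45.063209533691406, 14.841232299804688), 30.579448699951172) [ 519.56771441 -133.36777313]
z hist (array([ 86,  51,  12,   2,   5,   8,  11,  90, 157,  30,   3,   9,  61,
        34,   1,   0,   0]), array([0.   , 0.004, 0.008, 0.012, 0.016, 0.02 , 0.024, 0.028, 0.032,
       0.036, 0.04 , 0.044, 0.048, 0.052, 0.056, 0.06 , 0.064, 0.068]))
bar 101 ((519.2195434570312, -131.0198974609375), (44.53012466430664, 14.132617950439453), 30.635540008544922) [ 518.84235955 -130.93097352]
```

View pics/lid.png

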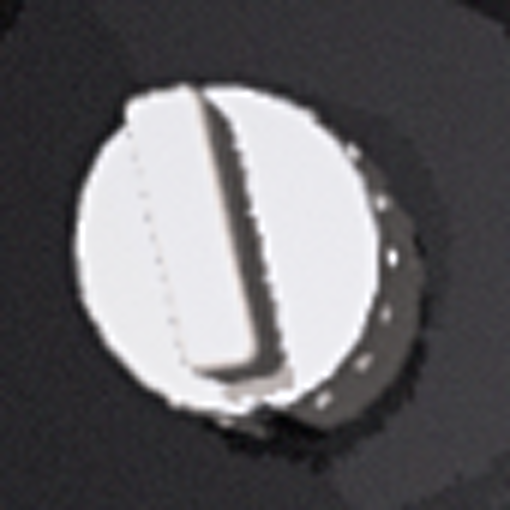

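The lid bar is at (0.519,-0.132), lying at about 31° yaw. The ring is at (0.495,-0.2755). Next I descend on the ring.

```bash
python3 -m crank '[{"x":0,"y":-0.039,"z":0.04,"ax":0,"ay":0,"az":0,"claw":100},{"x":0.0005,"y":-0.039,"z":0.04,"ax":0,"ay":0,"az":0,"claw":100},{"x":0,"y":0,"z":0.05,"ax":0,"ay":0,"az":0,"claw":100},{"x":0,"y":0,"z":0.05,"ax":0,"ay":0,"az":0,"claw":100},{"x":0,"y":0,"z":0.02,"ax":0,"ay":0,"az":0,"claw":100},{"x":0,"y":0,"z":0.016,"ax":0,"ay":0,"az":0,"claw":100},{"x":0,"y":0,"z":0,"ax":0,"ay":0,"az":0,"claw":100},{"x":0,"y":0,"z":0,"ax":0,"ay":0,"az":0,"claw":100}]' 25
python3 -m crank '[{"x":0,"y":0,"z":0,"ax":0,"ay":0,"az":0,"claw":50},{"x":0,"y":0,"z":0,"ax":0,"ay":0,"az":0,"claw":50},{"x":0,"y":0,"z":0,"ax":0,"ay":0,"az":0,"claw":50},{"x":0,"y":0,"z":0,"ax":0,"ay":0,"az":0,"claw":50}]' 25
```

```text
time_s: 2.45
tool_pos: [0.4959, -0.2753, 0.0262]
eef_rot: [-3.141, -0.001, -1.209]
wrist_force: [-0.2, -0.1, -0.5]
gripper_width: 0.0881
time_s: 2.95
tool_pos: [0.4958, -0.2744, 0.0259]
eef_rot: [-3.141, -0.0, -1.208]
wrist_force: [-0.9, -0.0, 3.0]
gripper_width: 0.0586
```

```bash
python3 -m crank '[{"x":0,"y":0,"z":-0.03,"ax":0,"ay":0,"az":0,"claw":50},{"x":0,"y":0,"z":-0.06,"ax":0,"ay":0,"az":0,"claw":50},{"x":0,"y":0,"z":-0.06,"ax":0,"ay":0,"az":0,"claw":50},{"x":-0.0538,"y":-0.0171,"z":-0.008,"ax":0,"ay":0,"az":0,"claw":50},{"x":-0.0538,"y":-0.0171,"z":-0.008,"ax":0,"ay":0,"az":0,"claw":50},{"x":-0.0538,"y":-0.0171,"z":-0.008,"ax":0,"ay":0,"az":0,"claw":50},{"x":-0.0538,"y":-0.0171,"z":-0.008,"ax":0,"ay":0,"az":0,"claw":50},{"x":-0.0538,"y":-0.0171,"z":-0.008,"ax":0,"ay":0,"az":0,"claw":50},{"x":-0.0538,"y":-0.0171,"z":-0.008,"ax":0,"ay":0,"az":0,"claw":50},{"x":-0.0538,"y":-0.0171,"z":-0.008,"ax":0,"ay":0,"az":0,"claw":50},{"x":-0.0538,"y":-0.0171,"z":-0.008,"ax":0,"ay":0,"az":0,"claw":50},{"x":0,"y":0,"z":0,"ax":0,"ay":0,"az":0,"claw":50}]'
python3 -m crank '[{"x":0,"y":0,"z":0,"ax":0,"ay":0,"az":0,"claw":50},{"x":0,"y":0,"z":0,"ax":0,"ay":0,"az":0,"claw":50}]'
python3 - <<'E'
from h import *
w=snap('wrist'); save(w,'w3.png',sc=1.4); print(proj(w,[.555,.2085,.075]))
np.save('w3.npy',w,allow_pickle=True)
E
```

```text
time_s: 4.45
tool_pos: [0.4705, 0.1801, 0.2402]
eef_rot: [-3.14, 0.001, -1.203]
wrist_force: [-0.2, -0.9, -0.4]
gripper_width: 0.0592
time_s: 4.7
tool_pos: [0.4706, 0.1752, 0.2394]
eef_rot: [3.141, -0.0, -1.209]
wrist_force: [0.6, 0.1, -0.0]
gripper_width: 0.0592
[[276.09607983 106.54562845]]
```

View pics/w3.png

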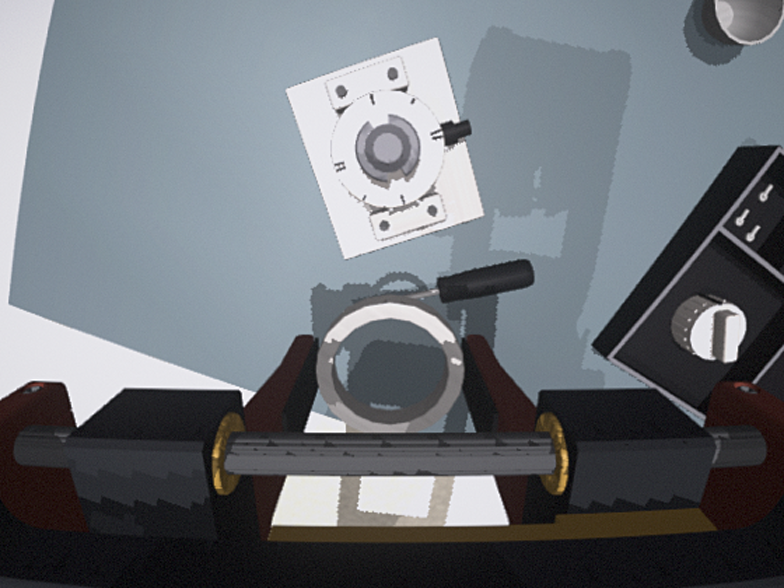

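The view shows the housing shoulder centred at about (388,150)/1.4. The long slot marks are near (372,98) and (402,200), the double lock marks near (338,168) and (437,135), and the short halfway marks near (413,100) and (362,198). The ring is level between the fingers at (390,368). I'll cast the marks, the flange and the ring onto their planes.

```bash
python3 - <<'E'
from h import *
w=np.load('w3.npy',allow_pickle=True).item(); f=w['frame'].astype(int); g=f.max(2)
v,u=np.mgrid[55:165,200:350]; uv=np.c_[u.ravel(),v.ravel()]
P=onz(w,uv,.075); gg=g[55:165,200:350].ravel()
c=onz(w,[388/1.4,151/1.4],.075)[0,:2]; print('c0',c)
r=np.hypot(*(P[:,:2]-c).T); m=((gg<150)&(r<41)&(r>.030)&(r<.0405)).reshape(110,150).astype(np.uint8)
n,l,st,ce=cv2.connectedComponentsWithStats(m)
for i in range(1,n):
    if st[i,4]>=3:
        q=P[(l==i).ravel()][:,:2]; d=q.mean(0); a=np.degrees(np.arctan2(*(d-c)[::-1])); print(st[i,4],ce[i].round(1)+[200,55],(d*1000).round(1),'ang',round(a,1),'r',np.hypot(q[:,0]-c[0],q[:,1]-c[1]).min().round(4),np.hypot(q[:,0]-c[0],q[:,1]-c[1]).max().round(4))
# flange
Pf=onz(w,uv,.103); 
m=((gg<185)).reshape(110,150).astype(np.uint8); cc=big(m*255)
print('flange?',[np.array(x).round(2) for x in cv2.fitEllipse(cc)])
save(w,'hs.png',(215,45,340,185),4.2)
# ring in hand: bore, top rim
D=w['z_map']; o=bot.get_obs(); T=R.from_euler('xyz',o['eef_rot']).as_matrix()
L=(cloud(w)-o['tool_pos'])@T
mm=(np.abs(L[...,2]-.010)<.008)&(np.abs(L[...,0])<.035)&(np.abs(L[...,1])<.04)
m2=(white(w,(220,200,340,315),110)>0)&mm
x=L[m2]; print('ring in tool: n',len(x),'zmed',np.median(x[:,2]),'xy min/max',x.min(0),x.max(0))
e=cv2.minEnclosingCircle(x[:,:2].astype(np.float32)*1000); print(e)
E
```

```text
c0 [0.55421067 0.20711543]
3 [282.  64.] [593.3 217. ] ang 14.1 r 0.0402 0.0404
15 [265.3  70.1] [582.6 229.8] ang 38.6 r 0.0328 0.0394
7 [294.6  71.7] [591.1 203.4] ang -5.8 r 0.0358 0.0386
3 [248.  76.] [571.9 243.4] ang 64.1 r 0.0404 0.0404
49 [313.7  95.9] [577.2 178.1] ang -51.7 r 0.0318 0.0404
8 [242.  116.5] [534.5 236.5] ang 123.9 r 0.0324 0.0383
12 [243.1 120.3] [531.4 234.3] ang 130.0 r 0.0323 0.0389
25 [304.4 137.8] [537.1 171.7] ang -115.8 r 0.0387 0.0405
4 [259.5 141. ] [518.3 212.4] ang 171.7 r 0.0352 0.0374
41 [288.1 145.9] [523.8 183.9] ang -142.6 r 0.032 0.0405
24 [270.6 148.1] [515.6 199.5] ang -168.9 r 0.0387 0.0403
flange? [array([131.85,  57.66]), array([ 41.04, 119.8 ]), np.float64(3.24)]
ring in tool: n 2847 zmed 0.009931653999497332 xy min/max [-0.02886196 -0.02850744  0.00773154] [0.02973965 0.02926154 0.01752859]
((0.5923609137535095, 1.2623416185379028), 29.904541015625)
```

View pics/hs.png

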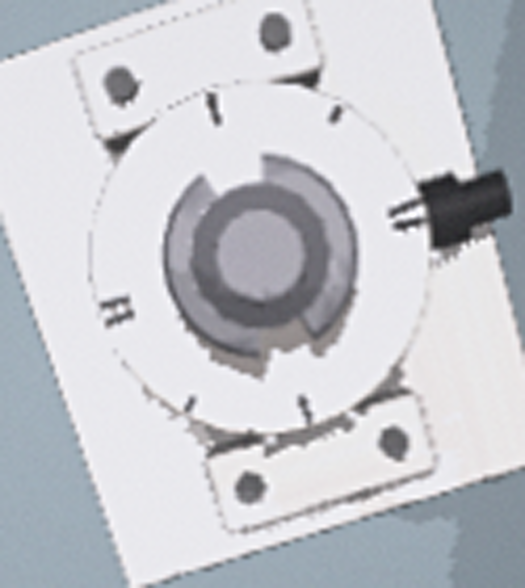

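The crop shows slot marks A (214,109) and B (305,409), half marks (336,114) and (189,404), lock marks (407,214) and (117,311), and the flange centre at about (260,255).

```bash
python3 - <<'E'
from h import *
w=np.load('w3.npy',allow_pickle=True).item(); t=np.load('t.npy',allow_pickle=True).item()
pc=lambda a:np.array(a)/4.2+[215,45]-0.4
M=pc([(214,109),(305,409),(336,114),(189,404),(407,214),(117,311)])
for z in (.075,):
    P=onz(w,M,z)[:,:2]*1000
    mids=(P[::2]+P[1::2])/2; print('mids',mids.round(1)); c=mids.mean(0)
    for p in P: d=p-c; print(p.round(1),'r',np.hypot(*d).round(1),'ang',np.degrees(np.arctan2(d[1],d[0])).round(1))
for n,p,z in (('flange',(260,255),.103),('tip',(260,253),.110)):
    print(n,onz(w,pc(p),z)[0]*1000)
# flange/neck in top view by grey mask
f=t['frame'].astype(int).max(2); save(t,'x.png',(165,185,215,240),10)
cc=[c for c in cv2.findContours((f[190:232,170:210]<140).astype(np.uint8),0,1)[0] if cv2.contourArea(c)>15]
for c in cc: 
    (x,y),r=cv2.minEnclosingCircle(c); e=cv2.fitEllipse(c); print('top blob',x+170,y+190,r,cv2.contourArea(c)); q=e[0]+np.array([170,190]); print(onz(t,q,.107)*1000, tri(ray(w,pc((260,254))),ray(t,q)))
for s in (w,t):
    P=cloud(s); m=(np.hypot(P[...,0]-.5545,P[...,1]-.2075)<.05); z=P[m][:,2]; h=np.histogram(z,np.arange(.066,.122,.004)); print(h[0],h[1].round(3))
    for a,b in ((.069,.081),(.099,.106),(.106,.118)):
        q=P[m&(P[...,2]>a)&(P[...,2]<b)]; print(a,np.median(q[:,2]),cv2.minEnclosingCircle(q[:,:2].astype(np.float32)*1000))
E
```

```text
mids [[554.7 207.8]
 [554.8 207.8]
 [554.7 207.8]]
[582.3 229.5] r 35.0 ang 38.1
[527.1 186.1] r 35.1 ang -141.9
[591.1 203.3] r 36.6 ang -7.0
[518.5 212.3] r 36.5 ang 172.9
[576.7 180.2] r 35.3 ang -51.5
[532.7 235.4] r 35.3 ang 128.6
flange [554.99255828 207.93063278 103.        ]
tip [555.05503455 207.91858278 110.        ]
top blob 190.13999938964844 214.13999938964844 9.664426803588867 231.5
[[550.46942587 204.48364702 107.        ]] (array([0.55527374, 0.2090262 , 0.0808869 ]), np.float64(0.0020833821596099944))
top blob 198.0 216.0 18.60117530822754 114.5
[[545.81695876 191.03422696 107.        ]] (array([0.56002789, 0.20979657, 0.00567596]), np.float64(0.001235811689959858))
top blob 177.0 195.0 8.602425575256348 69.0
[[599.6394571  243.11268666 107.        ]] (array([0.55186851, 0.19875347, 0.31885459]), np.float64(0.01548358822178132))
[  27  334 3434    2    0    0    2    0  134  817  423  232    0] [0.066 0.07  0.074 0.078 0.082 0.086 0.09  0.094 0.098 0.102 0.106 0.11
 0.114 0.118]
0.069 0.07506948810864034 ((554.5929565429688, 208.03968811035156), 42.09938049316406)
0.099 0.10318139240130836 ((554.93408203125, 207.576171875), 21.128894805908203)
0.106 0.10950856729873687 ((555.360107421875, 207.5938262939453), 13.095956802368164)
[ 15 285 293  24   2   4   2  12  68  78  57  19   1] [0.066 0.07  0.074 0.078 0.082 0.086 0.09  0.094 0.098 0.102 0.106 0.11
 0.114 0.118]
0.069 0.07407755142975303 ((554.1448364257812, 209.3836212158203), 42.28327178955078)
0.099 0.10234901616663794 ((554.6107788085938, 208.71844482421875), 22.09353256225586)
0.106 0.10877286591128388 ((552.0783081054688, 205.7825469970703), 14.627959251403809)
```

The axis is at (0.5549, 0.2078), the shoulder at 0.075, and the slot direction is 38.2° (halfway -7°). All of these agree with each other. I'll carry the ring above the neck and check the position.

```bash
python3 -m crank '[{"x":0,"y":-0.045,"z":0.02,"ax":0,"ay":0,"az":0,"claw":50},{"x":-0.001,"y":-0.046,"z":0.03,"ax":0,"ay":0,"az":0,"claw":50},{"x":0,"y":0,"z":0.045,"ax":0,"ay":0,"az":0,"claw":50},{"x":0,"y":0,"z":0,"ax":0,"ay":0,"az":0,"claw":50},{"x":0,"y":0,"z":0,"ax":0,"ay":0,"az":0,"claw":50},{"x":0,"y":0,"z":0,"ax":0,"ay":0,"az":0,"claw":50}]'
python3 - <<'E'
from h import *
w=snap('wrist'); o=bot.get_obs(); print(o['tool_pos'],o['wrist_force'])
T=R.from_euler('xyz',o['eef_rot']).as_matrix(); print('neck in tool',T.T@(np.array([.5549,.2078,.075])-o['tool_pos']))
E
```

```text
time_s: 5.5
tool_pos: [0.5565, 0.2096, 0.1468]
eef_rot: [-3.138, -0.0, -1.209]
wrist_force: [-0.3, -0.0, 0.8]
gripper_width: 0.0593
[0.55647252 0.20971714 0.14676953] [ 0.07752489  0.41013339 -0.57019689]
neck in tool [0.00121412 0.00238423 0.07176249]
```

```bash
python3 -m crank '[{"x":0.0006,"y":0.0016,"z":0,"ax":0,"ay":0,"az":0,"claw":50},{"x":0,"y":0,"z":0.008,"ax":0,"ay":0,"az":0,"claw":50},{"x":0,"y":0,"z":0.008,"ax":0,"ay":0,"az":0,"claw":50},{"x":0,"y":0,"z":0,"ax":0,"ay":0,"az":0,"claw":50}]'
python3 -m crank '[{"x":0,"y":0,"z":0.008,"ax":0,"ay":0,"az":0,"claw":50},{"x":0,"y":0,"z":0.008,"ax":0,"ay":0,"az":0,"claw":50},{"x":0,"y":0,"z":0.008,"ax":0,"ay":0,"az":0,"claw":50},{"x":0,"y":0,"z":0.006,"ax":0,"ay":0,"az":0,"claw":50},{"x":0,"y":0,"z":0,"ax":0,"ay":0,"az":0,"claw":50},{"x":0,"y":0,"z":0,"ax":0,"ay":0,"az":0,"claw":50}]'
```

```text
time_s: 6.05
tool_pos: [0.5534, 0.2084, 0.1275]
eef_rot: [3.139, 0.0, -1.208]
wrist_force: [0.1, 0.0, -0.7]
gripper_width: 0.0591
time_s: 6.8
tool_pos: [0.5544, 0.2087, 0.0988]
eef_rot: [-3.141, 0.0, -1.208]
wrist_force: [-0.4, 0.2, -0.5]
gripper_width: 0.0591
```

```bash
python3 -m crank '[{"x":0,"y":0,"z":0.0012,"ax":0,"ay":0,"az":0,"claw":50},{"x":0,"y":0,"z":0,"ax":0,"ay":0,"az":0,"claw":50},{"x":0,"y":0,"z":0,"ax":0,"ay":0,"az":0,"claw":50}]'
python3 -m crank '[{"x":0,"y":0,"z":0,"ax":0,"ay":0,"az":0,"claw":80},{"x":0,"y":0,"z":0,"ax":0,"ay":0,"az":0,"claw":100},{"x":0,"y":0,"z":0,"ax":0,"ay":0,"az":0,"claw":100},{"x":0,"y":0,"z":0,"ax":0,"ay":0,"az":0,"claw":100},{"x":0,"y":0,"z":-0.03,"ax":0,"ay":0,"az":0,"claw":100},{"x":0,"y":0,"z":-0.05,"ax":0,"ay":0,"az":0,"claw":100},{"x":0,"y":0.045,"z":-0.03,"ax":0,"ay":0,"az":0,"claw":100},{"x":0,"y":0.045,"z":-0.032,"ax":0,"ay":0,"az":0,"claw":100},{"x":0,"y":0,"z":0,"ax":0,"ay":0,"az":0,"claw":100},{"x":0,"y":0,"z":0,"ax":0,"ay":0,"az":0,"claw":100},{"x":0,"y":0,"z":0,"ax":0,"ay":0,"az":0,"claw":100}]'
python3 - <<'E'
from h import *
w=snap('wrist'); save(w,'w4.png',(215,45,340,185),4.2); np.save('w4.npy',w,allow_pickle=True)
P=cloud(w); r=np.hypot(P[...,0]-.5549,P[...,1]-.2078); m=(r<.033)&(r>.0225); q=P[m&(P[...,2]>.081)&(P[...,2]<.095)]
print(len(q),np.median(q[:,2]),cv2.minEnclosingCircle(q[:,:2].astype(np.float32)*1000))
A=np.c_[q[:,:2]-q[:,:2].mean(0),np.ones(len(q))]; print('tilt plane',np.linalg.lstsq(A,q[:,2],rcond=None)[0])
E
```

```text
time_s: 7.18
tool_pos: [0.5543, 0.2086, 0.0976]
eef_rot: [-3.141, 0.0, -1.208]
wrist_force: [-0.4, 0.5, -1.3]
gripper_width: 0.0588
time_s: 8.55
tool_pos: [0.4707, 0.1769, 0.2386]
eef_rot: [3.141, 0.0, -1.208]
wrist_force: [0.9, 0.3, -0.1]
gripper_width: 0.0877
1233 0.08707088099964633 ((552.9107055664062, 207.50120544433594), 29.962793350219727)
tilt plane [ 0.00262372 -0.00131506  0.08700723]
```

View pics/w4.png

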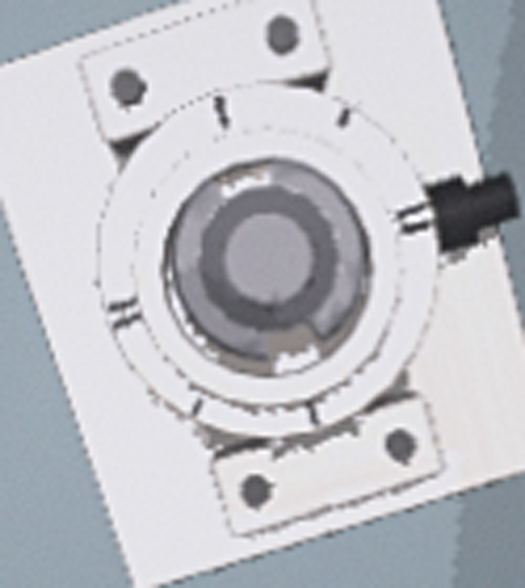

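The crop shows the ring lying flat around the neck, top at z = 0.087 with a tilt of about 0.15°, within about 2 mm of the axis. Next is the lid: I'll turn the tool to -59.4° yaw and take a nearer look.

```bash
python3 -m crank '[{"x":0.0459,"y":0.0212,"z":0,"ax":0,"ay":0,"az":0,"claw":100},{"x":0.0459,"y":0.0212,"z":0,"ax":0,"ay":0,"az":0,"claw":100},{"x":0.0459,"y":0.0212,"z":0.008,"ax":0,"ay":0,"az":0,"claw":100},{"x":0.0459,"y":0.0212,"z":0.008,"ax":0,"ay":0,"az":0,"claw":100},{"x":0.0459,"y":0.0212,"z":0.008,"ax":0,"ay":0,"az":0,"claw":100},{"x":0.0459,"y":0.0212,"z":0.008,"ax":0,"ay":0,"az":0,"claw":100},{"x":0.0459,"y":0.0212,"z":0.008,"ax":0,"ay":0,"az":0,"claw":100},{"x":0,"y":0,"z":0,"ax":0,"ay":0,"az":-0.171,"claw":100},{"x":0,"y":0,"z":0,"ax":0,"ay":0,"az":0,"claw":100},{"x":0,"y":0,"z":0,"ax":0,"ay":0,"az":0,"claw":100}]'
python3 - <<'E'
from h import *
w=snap('wrist'); o=bot.get_obs(); T=R.from_euler('xyz',o['eef_rot']).as_matrix(); np.save('w5.npy',w,allow_pickle=True)
P=cloud(w); L=(P-o['tool_pos'])@T; print(o['tool_pos'],o['eef_rot'])
m=(np.hypot(P[...,0]-.5195,P[...,1]+.1325)<.035)
b=P[m&(P[...,2]>.048)]; print('top z',np.median(b[:,2]))
for thr in (.046,.049):
  b=P[m&(P[...,2]>thr)][:,:2].astype(np.float32)*1000; print('bar world',cv2.minAreaRect(b))
  bb=L[m&(P[...,2]>thr)][:,:2].astype(np.float32)*1000; print('bar tool',cv2.minAreaRect(bb))
q=P[m&(P[...,2]>.031)&(P[...,2]<.037)][:,:2].astype(np.float32)*1000; print('skirt',cv2.minEnclosingCircle(q))
uv=proj(w,[.5195,-.1325,.04])[0]; print(uv); x,y=map(int,uv); save(w,'w5.png',(x-75,max(0,y-70),x+75,y+70),4)
E
```

```text
time_s: 9.85
tool_pos: [0.4455, -0.176, 0.199]
eef_rot: [3.141, 0.001, -1.039]
wrist_force: [0.5, -0.2, 0.0]
gripper_width: 0.0878
[ 0.44555077 -0.17585021  0.1991733 ] [ 3.14139947e+00  6.51286341e-04 -1.03862123e+00]
top z 0.051742344917388605
bar world ((520.0796508789062, -132.05343627929688), (44.73294448852539, 13.752206802368164), 30.03759765625)
bar tool ((0.17498111724853516, -86.47367858886719), (13.752217292785645, 44.73303985595703), 0.4521678686141968)
bar world ((520.0906372070312, -132.0653839111328), (44.7289924621582, 13.741424560546875), 30.101978302001953)
bar tool ((0.1900959014892578, -86.4770278930664), (13.740962982177734, 44.729183197021484), 0.38943201303482056)
skirt ((519.6935424804688, -131.71034240722656), 28.808420181274414)
[277.50201183 111.55712756]
```

View pics/w5.png

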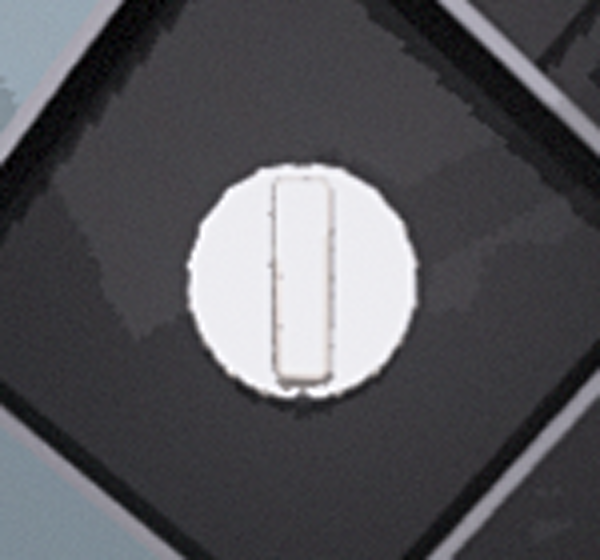

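The bar is vertical in the crop, centred at about (302,280), and aligned with the tool to within 0.4°. The top is at 0.0517. I'll descend and grip.

```bash
python3 -m crank '[{"x":0,"y":-0.043,"z":0.02,"ax":0,"ay":0,"az":0,"claw":60},{"x":0,"y":-0.043,"z":0.03,"ax":0,"ay":0,"az":-0.006,"claw":50},{"x":0,"y":0,"z":0.05,"ax":0,"ay":0,"az":0,"claw":50},{"x":0,"y":0,"z":0.03,"ax":0,"ay":0,"az":0,"claw":50},{"x":0,"y":0,"z":0.01,"ax":0,"ay":0,"az":0,"claw":50},{"x":0,"y":0,"z":0.0035,"ax":0,"ay":0,"az":0,"claw":50},{"x":0,"y":0,"z":0,"ax":0,"ay":0,"az":0,"claw":50},{"x":0,"y":0,"z":0,"ax":0,"ay":0,"az":0,"claw":50}]'
python3 -m crank '[{"x":0,"y":0,"z":0,"ax":0,"ay":0,"az":0,"claw":5},{"x":0,"y":0,"z":0,"ax":0,"ay":0,"az":0,"claw":5},{"x":0,"y":0,"z":0,"ax":0,"ay":0,"az":0,"claw":5},{"x":0,"y":0,"z":0,"ax":0,"ay":0,"az":0,"claw":5},{"x":0,"y":0,"z":0,"ax":0,"ay":0,"az":0,"claw":5},{"x":0,"y":0,"z":0,"ax":0,"ay":0,"az":0,"claw":5}]' 30
```

```text
time_s: 10.9
tool_pos: [0.5203, -0.133, 0.0571]
eef_rot: [-3.14, -0.002, -1.031]
wrist_force: [0.3, 0.1, 0.0]
gripper_width: 0.0439
time_s: 11.65
tool_pos: [0.5193, -0.1326, 0.056]
eef_rot: [3.141, 0.0, -1.031]
wrist_force: [-1.1, 0.2, 3.2]
gripper_width: 0.0136
```

```bash
python3 -m crank '[{"x":0,"y":0,"z":-0.034,"ax":0,"ay":0,"az":0,"claw":5},{"x":0,"y":0,"z":-0.055,"ax":0,"ay":0,"az":0,"claw":5},{"x":0,"y":0,"z":-0.055,"ax":0,"ay":0,"az":0,"claw":5},{"x":-0.0391,"y":-0.0293,"z":0,"ax":0,"ay":0,"az":0,"claw":5},{"x":-0.0391,"y":-0.0293,"z":0,"ax":0,"ay":0,"az":0,"claw":5},{"x":-0.0391,"y":-0.0293,"z":0,"ax":0,"ay":0,"az":0,"claw":5},{"x":-0.0391,"y":-0.0293,"z":0,"ax":0,"ay":0,"az":0,"claw":5},{"x":-0.0391,"y":-0.0293,"z":0,"ax":0,"ay":0,"az":0,"claw":5},{"x":-0.0391,"y":-0.0293,"z":0,"ax":0,"ay":0,"az":0,"claw":5},{"x":-0.0391,"y":-0.0291,"z":0,"ax":0,"ay":0,"az":0,"claw":5},{"x":0,"y":0,"z":0,"ax":0,"ay":0,"az":-0.127,"claw":5},{"x":0,"y":0,"z":0,"ax":0,"ay":0,"az":0,"claw":5}]'
python3 -m crank '[{"x":0,"y":0,"z":0,"ax":0,"ay":0,"az":0,"claw":5},{"x":0,"y":0,"z":0,"ax":0,"ay":0,"az":0,"claw":5},{"x":0,"y":0,"z":0,"ax":0,"ay":0,"az":0,"claw":5}]'
python3 - <<'E'
from h import *
w=snap('wrist'); save(w,'w6.png',sc=1.4); np.save('w6.npy',w,allow_pickle=True)
o=bot.get_obs(); T=R.from_euler('xyz',o['eef_rot']).as_matrix(); print(o['tool_pos'],o['eef_rot'],'axis in tool',T.T@(np.array([.5549,.2078,.0])-o['tool_pos']))
L=(cloud(w)-o['tool_pos'])@T
m=(np.hypot(L[...,0],L[...,1])<.035)&(np.abs(L[...,2]-.022)<.004); q=L[m][:,:2].astype(np.float32)*1000
print('lid top in tool',len(q),cv2.minEnclosingCircle(q),np.median(L[m][:,2]), q.min(0),q.max(0))
E
```

```text
time_s: 13.15
tool_pos: [0.5541, 0.208, 0.1994]
eef_rot: [3.141, 0.0, -0.904]
wrist_force: [-0.5, 0.2, -1.7]
gripper_width: 0.0138
time_s: 13.52
tool_pos: [0.5546, 0.2069, 0.2001]
eef_rot: [-3.141, 0.0, -0.906]
wrist_force: [-0.3, -0.8, -0.8]
gripper_width: 0.0137
[0.55459485 0.20701464 0.20005959] [-3.14148288e+00  4.63687550e-05 -9.05269328e-01] axis in tool [-0.00042006 -0.00070301  0.20005969]
lid top in tool 2440 ((0.9893993735313416, -1.5205031633377075), 28.55459213256836) 0.02200779622508887 [-27.076073 -30.060078] [28.369946 25.9659  ]
```

View pics/w6.png

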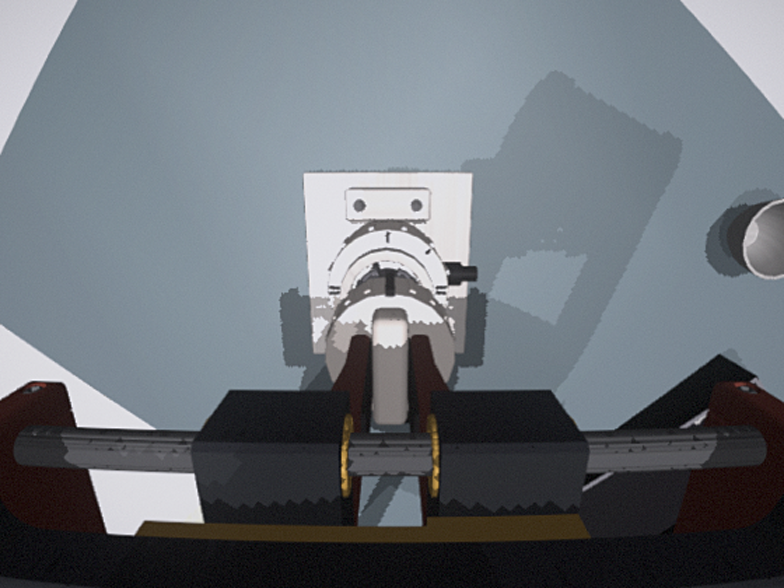

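The view shows the lid held straight: its rib at (390,283) is in line with the far slot mark at (388,237). I make a small lateral correction and lower in steps.

```bash
python3 -m crank '[{"x":-0.0008,"y":0.0005,"z":0.02,"ax":0,"ay":0,"az":0,"claw":5},{"x":0,"y":0,"z":0.015,"ax":0,"ay":0,"az":0,"claw":5},{"x":0,"y":0,"z":0.006,"ax":0,"ay":0,"az":0,"claw":5},{"x":0,"y":0,"z":0.004,"ax":0,"ay":0,"az":0,"claw":5},{"x":0,"y":0,"z":0,"ax":0,"ay":0,"az":0,"claw":5}]'
python3 -m crank '[{"x":0,"y":0,"z":0.004,"ax":0,"ay":0,"az":0,"claw":5},{"x":0,"y":0,"z":0.003,"ax":0,"ay":0,"az":0,"claw":5},{"x":0,"y":0,"z":0,"ax":0,"ay":0,"az":0,"claw":5}]'
python3 -m crank '[{"x":0,"y":0,"z":0.003,"ax":0,"ay":0,"az":0,"claw":5},{"x":0,"y":0,"z":0.003,"ax":0,"ay":0,"az":0,"claw":5},{"x":0,"y":0,"z":0,"ax":0,"ay":0,"az":0,"claw":5},{"x":0,"y":0,"z":0,"ax":0,"ay":0,"az":0,"claw":5}]'
```

```text
time_s: 14.2
tool_pos: [0.5537, 0.2078, 0.155]
eef_rot: [-3.142, 0.0, -0.904]
wrist_force: [-1.0, -1.2, -0.9]
gripper_width: 0.0134
time_s: 14.58
tool_pos: [0.5534, 0.2078, 0.1478]
eef_rot: [3.141, 0.0, -0.904]
wrist_force: [0.6, 0.4, -2.2]
gripper_width: 0.014
time_s: 15.08
tool_pos: [0.5536, 0.2078, 0.142]
eef_rot: [3.142, 0.0, -0.904]
wrist_force: [-0.1, -0.0, -1.6]
gripper_width: 0.0138
```

```bash
python3 -m crank '[{"x":0,"y":0,"z":0.002,"ax":0,"ay":0,"az":0,"claw":5},{"x":0,"y":0,"z":0,"ax":0,"ay":0,"az":0,"claw":5},{"x":0,"y":0,"z":0,"ax":0,"ay":0,"az":0,"claw":5}]'
python3 -m crank '[{"x":0,"y":0,"z":0.001,"ax":0,"ay":0,"az":0,"claw":5},{"x":0,"y":0,"z":0,"ax":0,"ay":0,"az":0,"claw":5},{"x":0,"y":0,"z":0,"ax":0,"ay":0,"az":0,"claw":5}]'
python3 -m crank '[{"x":0,"y":0,"z":0.0005,"ax":0,"ay":0,"az":0,"claw":5},{"x":0,"y":0,"z":0,"ax":0,"ay":0,"az":0,"claw":5},{"x":0,"y":0,"z":0,"ax":0,"ay":0,"az":0,"claw":5}]'
```

```text
time_s: 15.45
tool_pos: [0.5536, 0.2078, 0.14]
eef_rot: [-3.142, 0.0, -0.904]
wrist_force: [-0.8, 0.2, -0.9]
gripper_width: 0.0137
time_s: 15.82
tool_pos: [0.5538, 0.2078, 0.139]
eef_rot: [-3.141, -0.0, -0.904]
wrist_force: [0.3, 1.4, 0.0]
gripper_width: 0.0138
time_s: 16.2
tool_pos: [0.5538, 0.2078, 0.139]
eef_rot: [-3.141, -0.0, -0.904]
wrist_force: [-2.0, -0.7, 5.7]
gripper_width: 0.0136
```

The lid touches at TCP z = 0.139, as predicted, so it is home. Now I turn it clockwise in stages.

```bash
python3 -m crank '[{"x":0,"y":0,"z":-0.0003,"ax":0,"ay":0,"az":0.05,"claw":5},{"x":0,"y":0,"z":0,"ax":0,"ay":0,"az":0.07,"claw":5},{"x":0,"y":0,"z":0,"ax":0,"ay":0,"az":0.08,"claw":5},{"x":0,"y":0,"z":0,"ax":0,"ay":0,"az":0,"claw":5}]'; python3 -c "
from workcell import bot;print(bot.get_obs()['moment'])"
python3 -m crank '[{"x":0,"y":0,"z":0,"ax":0,"ay":0,"az":0.07,"claw":5},{"x":0,"y":0,"z":0,"ax":0,"ay":0,"az":0.07,"claw":5},{"x":0,"y":0,"z":0,"ax":0,"ay":0,"az":0.07,"claw":5},{"x":0,"y":0,"z":0,"ax":0,"ay":0,"az":0,"claw":5}]'; python3 -c "
from workcell import bot;print(bot.get_obs()['moment'])"
```

```text
time_s: 16.7
tool_pos: [0.554, 0.2079, 0.139]
eef_rot: [-3.141, -0.0, -1.103]
wrist_force: [0.2, 0.3, 3.7]
gripper_width: 0.0139
[-0.00235678 -0.00326221 -0.08361213]
time_s: 17.2
tool_pos: [0.554, 0.2079, 0.139]
eef_rot: [-3.141, 0.0, -1.312]
wrist_force: [0.3, -0.8, 3.5]
gripper_width: 0.0139
[ 0.02188264 -0.00161002 -0.08146886]
```

Low forces and torques so far. The remaining turn is 1.690 − 1.312 = 0.378 rad.

```bash
python3 -m crank '[{"x":0,"y":0,"z":0,"ax":0,"ay":0,"az":0.08,"claw":5},{"x":0,"y":0,"z":0,"ax":0,"ay":0,"az":0.08,"claw":5},{"x":0,"y":0,"z":0,"ax":0,"ay":0,"az":0.08,"claw":5},{"x":0,"y":0,"z":0,"ax":0,"ay":0,"az":0.07,"claw":5},{"x":0,"y":0,"z":0,"ax":0,"ay":0,"az":0.05,"claw":5},{"x":0,"y":0,"z":0,"ax":0,"ay":0,"az":0.018,"claw":5},{"x":0,"y":0,"z":0,"ax":0,"ay":0,"az":0,"claw":5},{"x":0,"y":0,"z":0,"ax":0,"ay":0,"az":0,"claw":5}]'
python3 - <<'E'
from h import *
print(bot.get_obs()['moment'])
w=snap('wrist'); save(w,'w7.png',(180,100,380,300),3)
s=snap('scene'); save(s,'s7.png',(270,150,390,240),6); np.save('s7.npy',s,allow_pickle=True)
E
```

```text
time_s: 18.2
tool_pos: [0.5539, 0.2079, 0.139]
eef_rot: [-3.141, 0.0, -1.691]
wrist_force: [0.3, 0.5, 5.8]
gripper_width: 0.0142
[ 0.10502087 -0.07993458  0.08222502]
```

View pics/w7.png

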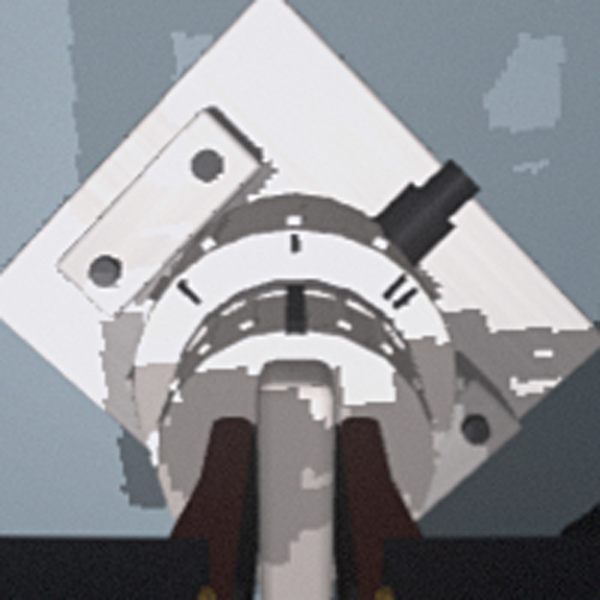

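View pics/s7.png

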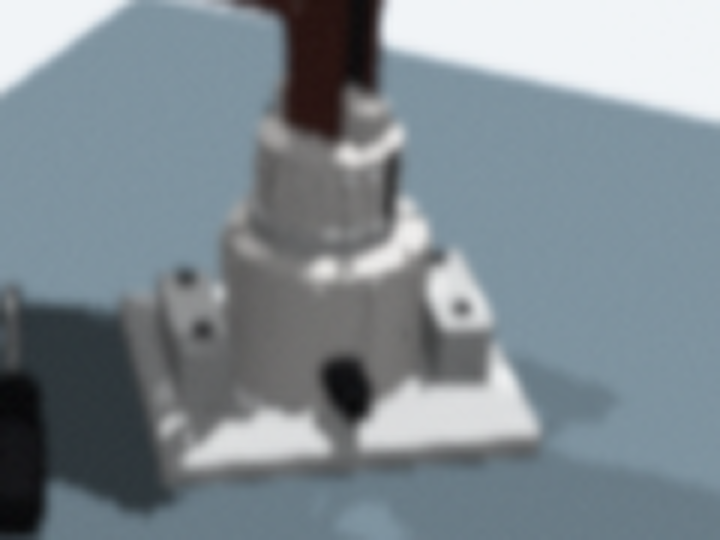

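The wrist crop shows the lid's dark rib at (294,308) in line with the short halfway mark at (294,243), between the slot mark (188,292) and the double lock mark (400,292). The scene crop shows the lid level on the ring. The arm is still and the forces are small, so I'm handing in.

```bash
python3 -c "
from workcell import bot
o=bot.get_obs();print(o['tool_pos'],o['eef_rot'],o['wrist_force'],o['gripper_width']);print(bot.hand_in())"
```

```text
[0.55391418 0.20786808 0.13900824] [-3.14102270e+00  3.25120583e-04 -1.69109335e+00] [-0.1803956   0.38441509  5.09458791] 0.013705639385932358
the job is handed in; nothing more can be done
None
```

The job is done and handed in at about 18 s: the ring is on the shoulder and released, and the lid is on it, turned clockwise about 45° and still held by its bar.

- **Ring:** After release its top measured 87 mm above the bench, as expected, with about 0.15° of tilt. It sits about 2 mm off the neck's axis, inside the bore clearance.
- **Lid:** It touched down at the predicted height and kept that height through the turn, so the lugs went through the slots. The turn went from -51.8° to -96.9° tool yaw, and the lid's rib lines up with the short halfway mark in the last wrist picture. Wrist force stayed below 6 N, twist torque at about 0.08 N m, and I felt no click. At hand-in the wrist read 5 N upward and the grip 13.7 mm on the 14 mm bar.
- **Problems:**
    - My first move was refused for missing keys, so nothing moved.
    - Triangulating the ring and the neck between the top and wrist cameras gave heights that were off (7.6 mm for the ring, and about 81 mm for the neck tip, which stands 110 mm up). I relied on the depth readings and contact heights instead.
    - I did not measure the other parts again at the end. Nothing in the pictures or forces suggested contact with them.

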